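# Set the worktop lamp over the bowl

### The arm

A 6-joint arm with a two-finger parallel gripper is mounted at the origin on a cart in front of the work surface, level with it; the furniture and walls round the work are solid. World frame = base frame: x ahead of the robot, y to its left, z up, the work surface at z = 0. Lengths are in mm, angles in rad, forces in N, time in s.
With the tool pointing down it reaches from about 350 to 875 mm from the base axis. Payload 4.2 kg.
Tool frame: the origin (TCP) lies at the very end of the fingers, on their centre line; the grasp point (between the pads) lies 19 mm behind it; z points along the fingers, y is the line along which they close (so a half turn about z gives the same grasp; the last joint's range is limited). The gripper opens to 85 mm and grips with 20 to 120 N. Pads are 22 mm wide; open, the fingers measure 114 mm over their backs; the gripper's body (76 mm by 85 mm) begins 54 mm behind the grasp point. The pads swing forward as they close: fully open they stand 13 mm farther back than shut.
Start: joints at [-0.854, 0.385, 0.008, 0, -1.194, -0.259], TCP at [276.246, -560.613, 231.312] pointing down, gripper open.
Joint ranges: [-3.14, 3.14], [-1.21, 2.06], [-1.07, 1.41], [-3.16, 2.05], [-2.99, -0.16], [-3.1, 3.1]. Speed limits (rad/s): [2.79, 2.79, 3.14, 3.14, 3.14, 3.14].

### API

Orientations are given as a unit quaternion [x, y, z, w].
In Python, from plant import arm gives the robot as it stands.
- The arm moves only by the shell command python3 -m pendant 'ROWS' [FORCE]. ROWS is JSON, a list of rows, each a list of 3 entries, a list of its own where there are three numbers: the shift along the tool's x, y, z in mm, then the turn, a rotation vector about the tool's x, y, z in rad, then the gripper command: -1 is fully open, 1 is shut, values between are in proportion. A call has 1 to 8 rows; each row is the pose to reach, as a shift and turn from the pose commanded when the call began, along the tool's axes at that moment; what a row does not reach only later rows make up. A row lasts 1/10 s, in which the tool goes at most 50 mm and 8.59 degrees, less where a joint would pass 70% of its speed; a pose out of reach is approached as far as the arm can. A call with a gripper value outside its range is refused whole. The fingers move at their own pace and stop on an object; FORCE is the grip in N (left out, the last holds). Time passes only in rows, so rows that repeat a pose let the fingers close. It gives the time, the measured TCP pose, the force, the opening and the grip force at its end, in the units of the state.
- arm.get_obs(): the state, without advancing time (a new reading comes with each control period).
- arm.grab_frame(name): name is "scene" or "side" or "wrist"; returns the picture (420x560x3 uint8, blue, green, red); there is no depth.
- arm.camera_info(name): a dict with "mtx" (3x3 intrinsics, pixels), "world_to_cam" (4x4, takes a point from world to camera coordinates). Camera axes: x right, y down, z forward; pixel columns grow to the right and rows downward; lengths in mm; the calibration is good to about 2 mm. A picture is of the moment at which its call begins: read the wrist's pose just before it. camera_info takes no time and is no camera call; for the wrist camera it gives the pose at the moment of the call.
- arm.hand_in(): hands the job in; it is judged then, once.
The state is a dict: "time_s": time; "joint_pos": joint angles; "qvel": joint speeds; "joint_torque": joint torques, N m; "position": TCP position; "tcp_rot": TCP orientation; "force": force on the tool from outside, world axes, zero at the start; "wrist_torque": the same for the moment, N m; "opening": finger opening in mm; "grip_force": force on a finger pad.
Only numpy, scipy, OpenCV 4.12 (cv2) and the standard library are available. Lean on these libraries where they do the work, as an engineer would, in place of code of your own. Each camera call takes 0.05 s, during which the arm holds its last target. There are 200 camera calls.

### The job

Get the worktop lamp ready for working at the enamel bowl: swing its arm round until the lamp head hangs centrally over the bowl, and with light fingertip pressure roll the knurled dimmer wheel in its foot, click by click, until the brightness pointer rests on the long middle mark of the scale. Leave the bowl and the other things on the worktop where they stand.

Things in the scene. Friction and masses are not known exactly. Their poses are not given: they have to be found in the camera images.
- lamp: Worktop lamp, fixed. Foot: grey plastic block 90 (x) x 250 (y) x 60 mm high; origin at the centre of its underside; own x points away from the robot when the foot is square to it, y left, z up. A steel post (16 mm thick, 190 mm tall) stands at y = +85 mm; the dimmer wheel looks out of the flat top at y = -85 mm; the flat brightness scale lies at y = -28 mm.
- post_axis (a point): Point on the vertical axis of the post, 200 mm above the worktop; the lamp arm turns about this axis. Its axes are those of lamp.
- lamp_arm (a joint): Angle of the lamp arm about the post in rad: 0 along the foot's own +x, growing to the left (counter-clockwise from above); range -0.9 to 1.6. Friction-held, stays where left; about 1.6 N at the head moves it. A level 12 mm rod, 201 mm above the worktop, 160 mm from the post's axis to the head's axis.
- lamp_knob (a point): Centre of the upright round grip knob (24 mm diameter, its free part from 208 to 243 mm above the worktop; this point is at 225 mm) on top of the lamp head. Turns with the arm: its x points outward along the arm.
- lamp_head (a point): Centre of the underside of the lamp head (a round shade, 80 mm diameter at its lower rim, 48 mm high, 159 mm above the worktop), straight below the knob.
- bowl: White enamel bowl with a dark rim, 102 mm diameter, 43 mm high, loose, standing on a round cork mat 110 mm wide and 7 mm thick that is fixed to the worktop at the distance of the lamp head from the post. Origin at the centre of the bowl's underside.
- wheel_spot (a point): Point in the foot's flat top (60 mm above the worktop) straight above the dimmer wheel's axle; axes as lamp. The knurled wheel is 64 mm in diameter, 22 mm thick, axle along the foot's y; only its upper edge stands out, by 8 to 22 mm: this differs from lamp to lamp and is not reported, so feel for it. See dimmer_wheel for how it presses and rolls.
- dimmer_wheel (a joint): Wheel angle in rad; pushing its upper edge along the foot's +x makes it grow. Springs into clicks 0.393 apart (12.6 mm at the edge); 0 is the click of the long mark; starts 2 to 4 clicks below; stops at +-1.73. The wheel is sprung: pressed down it gives from 3 N on, 1 mm per further 8 N. Rolling without slip takes 8 to 12 N of pressure; never press over 20 N.
- long_mark (a point): The middle mark of the flat brightness scale in the foot's top, 22 mm long where the other eight are 9 mm (marks 7 mm apart along the foot's x). A small white upright pointer blade, driven by the wheel and not to be pushed itself, moves 7 mm along the foot's +x for each click and stands on this point when the wheel is at 0.
- tumbler: Steel tumbler upside down, 68 mm diameter, 92 mm high, loose, right of the bowl. A bystander.
- spice_tall: Spice jar with a dark lid, 40 mm diameter, 105 mm high, loose, behind the bowl. A bystander.
- flask: Black flask, 68 mm diameter, 274 mm high, loose, far left. A bystander.
- drinking_glass: Plain drinking glass, 80 mm diameter, 91 mm high, loose, at the back. A bystander.
Not all that is in view belongs to the job. What is shaped like the bowl but turquoise or yellow is not meant.

How it is judged:
By the outcome, as a careful person would: the job done as asked, in the order asked, and still so for the second after the job is handed in, with the robot touching nothing.
It also fails if it takes over 64 s, if anything falls off the work surface, if the arm or the gripper's body presses on something with over 40 N, if the wrist force passes 120 N, or if a joint passes its speed limit or range.

## Working session

There is one attempt and no reset: what is moved stays moved. The work goes in short steps, Python scripts to look and compute and a shell command to move; the robot and the scene stay as the last step left them, time stands still between calls to the robot, and variables do not carry over. Pictures are saved under pics/ and viewed, at most 10 in all, crops included, and the job is handed in when it is done.

```bash
mkdir -p pics; python3 - <<'E'
from plant import arm
import cv2,numpy as np
for n in("scene","side"):
    cv2.imwrite(f"pics/{n}0.png",arm.grab_frame(n))
    c=arm.camera_info(n);print(n,np.round(c["mtx"],1).tolist(),np.round(c["world_to_cam"],4).tolist())
o=arm.get_obs();print(o)
E
```

```text
scene [[517.6, 0.0, 269.9], [0.0, 517.6, 211.8], [0.0, 0.0, 1.0]] [[-0.5971, -0.8021, 0.01, 291.8629], [-0.6047, 0.4418, -0.6627, 522.8641], [0.5271, -0.4017, -0.7488, 869.5873], [0.0, 0.0, 0.0, 1.0]]
side [[543.2, 0.0, 285.2], [0.0, 543.2, 206.9], [0.0, 0.0, 1.0]] [[-0.9349, -0.3547, -0.0105, 565.365], [-0.1122, 0.3236, -0.9395, 252.1257], [0.3366, -0.8772, -0.3423, 1008.6001], [0.0, 0.0, 0.0, 1.0]]
{'time_s': 0.1, 'joint_pos': array([-8.54415939e-01,  3.85468866e-01,  6.75025192e-03, -4.40437221e-04,
       -1.19402356e+00, -2.58612761e-01]), 'qvel': array([-0.00056023, -0.00299186,  0.00240376,  0.00134038, -0.00080577,
        0.00217068]), 'joint_torque': array([-5.56799187e-04, -3.93319416e+01,  1.88929868e+01,  4.19797987e+00,
       -2.61272566e-03,  1.51038341e-05]), 'position': array([ 276.00080518, -560.16039003,  230.33190623]), 'tcp_rot': array([-2.26811372e-01,  9.73938198e-01,  9.55466422e-04, -2.74884225e-04]), 'force': array([0.15457507, 0.35356907, 0.30367106]), 'wrist_torque': array([ 0.03649035, -0.05944568,  0.02428354]), 'grip_force': 0.0, 'opening': 85.60618216805422}
```

View pics/scene0.png

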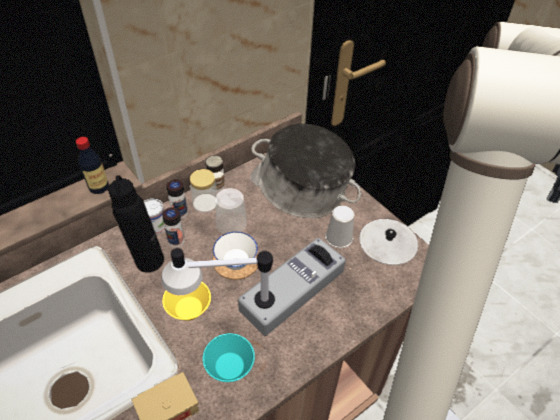

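View pics/side0.png

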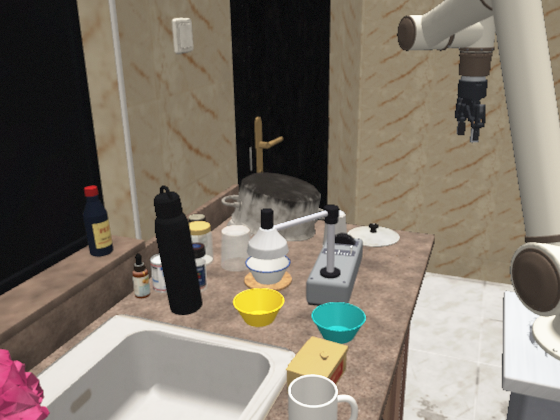

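Scene view: lamp post top at about (265,258) and base (264,300), knob at (178,257), bowl at (235,250), wheel at (322,252). Side view: post top (332,213), knob (267,217), bowl rim about (268,266). I'll zoom in on both.

```bash
python3 - <<'E'
import cv2
a=cv2.imread("pics/scene0.png")[225:345,155:355];cv2.imwrite("pics/c1.png",cv2.resize(a,None,fx=4,fy=4,interpolation=2))
a=cv2.imread("pics/side0.png")[200:310,230:380];cv2.imwrite("pics/c2.png",cv2.resize(a,None,fx=5,fy=5,interpolation=2))
E
```

```text
(no output)
```

View pics/c1.png

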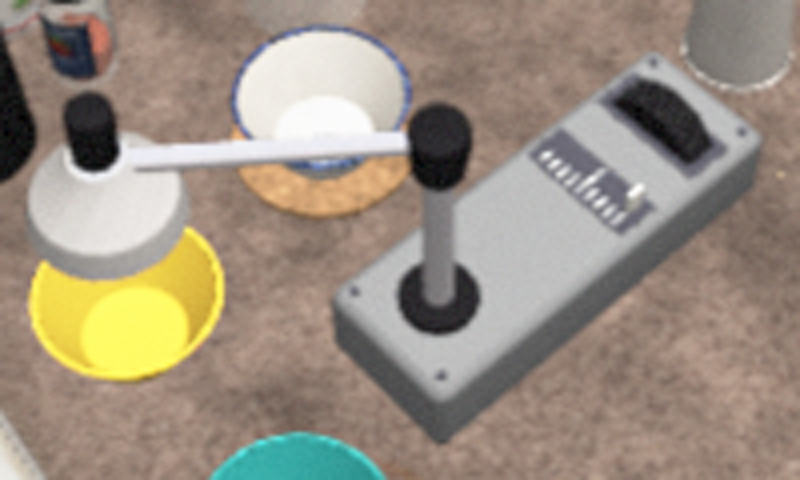

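View pics/c2.png

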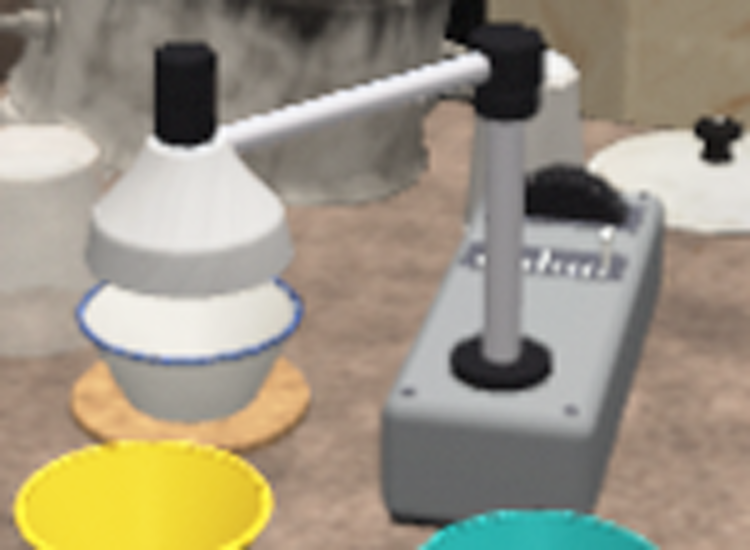

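Crop 1 (scale 4, offset 155,225): foot screws at (655,62), (742,132), (354,291), (441,376), knob centre at (93,132), and the pointer base near (630,208), on the robot-side end. Crop 2 (scale 5, offset 230,200): knob at (186,93). I'll compute positions from these.

```bash
cat > h.py <<'E'
import numpy as np,cv2
from plant import arm
from scipy.optimize import least_squares
def ray(info,uv):
    W=np.array(info["world_to_cam"]);R,t=W[:3,:3],W[:3,3]
    uv=np.atleast_2d(uv).astype(float)
    d=np.c_[uv,np.ones(len(uv))]@np.linalg.inv(info["mtx"]).T@R
    return -R.T@t,d
def plane(info,uv,z):
    c,d=ray(info,uv);return c+d*((z-c[2])/d[:,2])[:,None]
def tri(obs):
    A=np.zeros((3,3));b=np.zeros(3)
    for i,uv in obs:
        c,d=ray(i,uv);d=d[0]/np.linalg.norm(d);P=np.eye(3)-np.outer(d,d);A+=P;b+=P@c
    return np.linalg.solve(A,b)
def circ(P,r=None):
    if r: f=lambda p:np.hypot(P[:,0]-p[0],P[:,1]-p[1])-r; x0=list(P[:,:2].mean(0))
    else: f=lambda p:np.hypot(P[:,0]-p[0],P[:,1]-p[1])-p[2]; x0=list(P[:,:2].mean(0))+[50]
    s=least_squares(f,x0,loss="soft_l1",f_scale=1);return s.x,np.sqrt(np.mean(s.fun**2))
E
python3 - <<'E'
from h import *
np.set_printoptions(precision=1,suppress=True)
S,D=arm.camera_info("scene"),arm.camera_info("side")
s=lambda x,y:(155+(x+.5)/4-.5,225+(y+.5)/4-.5)
d=lambda x,y:(230+(x+.5)/5-.5,200+(y+.5)/5-.5)
sc=plane(S,[s(655,62),s(742,132),s(354,291),s(441,376)],60);print(sc)
c=sc.mean(0);v=(sc[0]+sc[1]-sc[2]-sc[3])[:2];u=-v/np.linalg.norm(v)
print("foot c",c,"y axis",u,"yaw",np.arctan2(u[1],u[0])-np.pi/2, "len",np.linalg.norm(v)/2)
sd=plane(D,[d(642,198),d(408,392),d(570,410)],60);print("side screws",sd)
k=tri([(S,s(93,132)),(D,d(186,93))]);pt=tri([(S,s(440,146)),(D,d(509,70))]);print("knob",k,"posthead",pt)
for n,i,(x0,y0,x1,y1) in(("scene",S,(205,225,262,272)),("side",D,(240,250,295,276))):
    im=cv2.imread(f"pics/{n}0.png").astype(int)
    m=(im[...,0]-im[...,2]>30);yy,xx=np.nonzero(m[y0:y1,x0:x1])
    P=plane(i,np.c_[xx+x0,yy+y0],50);print(n,len(P),circ(P),circ(P,50.5))
print("pointer base",plane(S,[s(628,210),s(592,178)],60))
E
```

```text
[[ 554.3 -187.1   60. ]
 [ 487.3 -194.1   60. ]
 [ 530.6   40.    60. ]
 [ 462.8   33.    60. ]]
foot c [508.7 -77.1  60. ] y axis [-0.1  1. ] yaw 0.10586859811340421 len 228.33867190204325
side screws [[ 487.6 -192.8   60. ]
 [ 531.5   38.1   60. ]
 [ 463.8   30.8   60. ]]
knob [583.6 143.4 225.5] posthead [499.4   7.1 196.7]
scene 90 (array([654.9, -22.5,  49.6]), np.float64(0.9303376988539359)) (array([654.8, -22.4]), np.float64(1.2719401409399265))
side 76 (array([655.3, -21.7,  49.5]), np.float64(1.4369693562743433)) (array([655.7, -22.6]), np.float64(1.601087599745171))
pointer base [[ 484.7 -109.    60. ]
 [ 512.7 -106.6   60. ]]
```

```bash
cat >> h.py <<'E'
from scipy.spatial.transform import Rotation as Ro
def delta(*pts):
    o=arm.get_obs();R=Ro.from_quat(o["tcp_rot"]).as_matrix()
    print("t",o["time_s"],"pos",np.round(o["position"],1),"F",np.round(o["force"],1),"open",round(o["opening"],1),"yawx",round(np.arctan2(R[1,0],R[0,0]),3))
    for p in pts: print(p,"->",np.round(R.T@(np.array(p)-o["position"]),1))
E
python3 - <<'E'
from h import *
np.set_printoptions(precision=1,suppress=True)
S,D=arm.camera_info("scene"),arm.camera_info("side")
print("flask",plane(S,[(149,262)],0),plane(D,[(183,300)],0))
print("tumbler",plane(S,[(155+738/4,225+65/4)],0))
delta([276,-560,330],[584,143,330],[584,143,212])
E
```

```text
flask [[773.7 143.3   0. ]] [[795.8 118.2   0. ]]
tumbler [[ 554.6 -261.2    0. ]]
t 0.1 pos [ 276.  -560.2  230.3] F [0.2 0.4 0.3] open 85.6 yawx -2.684
[276, -560, 330] -> [ -0.1   0.3 -99.7]
[584, 143, 330] -> [-587.   494.9  -98.7]
[584, 143, 212] -> [-587.   494.7   19.3]
```

```bash
python3 -m pendant '[[[0,0,-50],[0,0,0],-1],[[0,0,-99],[0,0,0],-1],[[-35,30,-99],[0,0,0],-1],[[-70,60,-99],[0,0,0],-1],[[-105,90,-99],[0,0,0],-1],[[-140,120,-99],[0,0,0],-1],[[-175,150,-99],[0,0,0],-1],[[-210,178,-99],[0,0,0],-1]]' 20
python3 -m pendant '[[[-35,30,0],[0,0,0],-1],[[-70,60,0],[0,0,0],-1],[[-105,90,0],[0,0,0],-1],[[-140,120,0],[0,0,0],-1],[[-175,150,0],[0,0,0],-1],[[-210,178,0],[0,0,0],-1],[[-245,208,0],[0,0,0],-1],[[-280,238,0],[0,0,0],-1]]'
python3 -m pendant '[[[-30,25,0],[0,0,0],-1],[[-60,50,0],[0,0,0],-1],[[-80,65,0],[0,0,0],-1],[[-97,79,0],[0,0,0],-1],[[-97,79,0],[0,0,0],-1],[[-97,79,0],[0,0,0],-1]]'
python3 -c "
from h import *
delta([584,143,330],[584,143,212])
cv2.imwrite('pics/w1.png',arm.grab_frame('wrist'))"
```

```text
time_s: 0.9
position: [386.0, -306.2, 330.1]
tcp_rot: [-0.227, 0.974, 0.0, -0.0]
force: [-0.2, -0.1, 0.4]
opening: 85.1
grip_force: 0.0
time_s: 1.7
position: [532.0, 31.0, 330.0]
tcp_rot: [-0.227, 0.974, 0.0, -0.0]
force: [-0.0, 0.1, -0.0]
opening: 85.3
grip_force: 0.0
time_s: 2.3
position: [583.7, 143.0, 329.4]
tcp_rot: [-0.227, 0.974, -0.0, -0.001]
force: [-0.8, 1.0, 0.1]
opening: 85.2
grip_force: 0.0
t 2.3 pos [583.7 143.  329.4] F [-0.8  1.   0.1] open 85.2 yawx -2.683
[584, 143, 330] -> [-0.2 -0.1 -0.6]
[584, 143, 212] -> [-5.000e-01 -1.000e-01  1.174e+02]
```

View pics/w1.png

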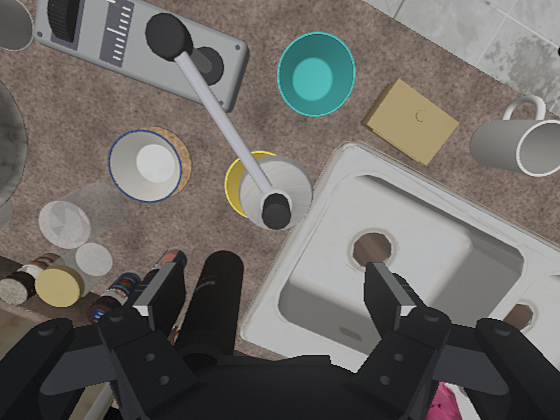

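The wrist view shows the knob at (275,210), midway between the pads (x about 160 and 385). I'll go down and close.

```bash
python3 -m pendant '[[[0,0,40],[0,0,0],-1],[[0,0,80],[0,0,0],-1],[[0,0,105],[0,0,0],-1],[[0,0,116],[0,0,0],-1],[[0,0,116],[0,0,0],-1]]' 20
python3 -m pendant '[[[0,0,0],[0,0,0],0.4],[[0,0,0],[0,0,0],0.4],[[0,0,0],[0,0,0],0.4],[[0,0,0],[0,0,0],0.6],[[0,0,0],[0,0,0],0.6],[[0,0,0],[0,0,0],0.8],[[0,0,0],[0,0,0],0.8],[[0,0,0],[0,0,0],0.8]]' 20
python3 -c "
from h import *
delta()
P=np.array([499.6,6.7])
o=arm.get_obs()['position'];r=np.hypot(*(o[:2]-P));a0=np.arctan2(*(o[:2]-P)[::-1]);print(r,a0)
r=160
delta(*[[*(P+r*np.array([np.cos(a),np.sin(a)])).round(1),213] for a in np.linspace(a0,-0.184,17)[1:]])"
```

```text
time_s: 2.85
position: [583.3, 141.8, 213.4]
tcp_rot: [-0.226, 0.974, -0.0, -0.001]
force: [-0.5, 0.4, 0.5]
opening: 85.5
grip_force: 0.0
time_s: 3.65
position: [584.6, 143.4, 215.3]
tcp_rot: [-0.227, 0.974, 0.0, 0.001]
force: [-1.3, 2.2, 5.3]
opening: 23.6
grip_force: 22.3
t 3.65 pos [584.6 143.4 215.3] F [-1.3  2.2  5.3] open 23.6 yawx -2.683
160.95067519599246 1.0145345929250253
t 3.65 pos [584.6 143.4 215.3] F [-1.3  2.2  5.3] open 23.6 yawx -2.683
[np.float64(594.0), np.float64(135.9), 213] -> [ -5.1 -10.9   2.3]
[np.float64(603.4), np.float64(128.4), 213] -> [-10.2 -21.8   2.3]
[np.float64(612.2), np.float64(120.3), 213] -> [-14.5 -32.9   2.3]
[np.float64(620.4), np.float64(111.6), 213] -> [-18.1 -44.3   2.3]
[np.float64(627.9), np.float64(102.3), 213] -> [-20.7 -56.    2.3]
[np.float64(634.7), np.float64(92.4), 213] -> [-22.4 -67.9   2.3]
[np.float64(640.8), np.float64(82.0), 213] -> [-23.3 -79.9   2.3]
[np.float64(646.0), np.float64(71.2), 213] -> [-23.1 -91.9   2.3]
[np.float64(650.4), np.float64(60.1), 213] -> [ -22.2 -103.8    2.3]
[np.float64(654.0), np.float64(48.7), 213] -> [ -20.4 -115.6    2.3]
[np.float64(656.7), np.float64(37.0), 213] -> [ -17.6 -127.3    2.3]
[np.float64(658.5), np.float64(25.2), 213] -> [ -14.  -138.7    2.3]
[np.float64(659.5), np.float64(13.2), 213] -> [  -9.6 -149.9    2.3]
[np.float64(659.5), np.float64(1.2), 213] -> [  -4.3 -160.7    2.3]
[np.float64(658.6), np.float64(-10.7), 213] -> [   1.8 -170.9    2.3]
[np.float64(656.9), np.float64(-22.6), 213] -> [   8.6 -180.9    2.3]
```

```bash
python3 -m pendant '[[[-2,-5,-2],[0,0,0],0.8],[[-5,-11,-2],[0,0,0],0.8],[[-10,-22,-2],[0,0,0],0.8],[[-14.5,-33,-2],[0,0,0],0.8],[[-18,-44,-2],[0,0,0],0.8],[[-21,-56,-2],[0,0,0],0.8],[[-22.5,-68,-2],[0,0,0],0.8],[[-22.5,-68,-2],[0,0,0],0.8]]'
python3 -c "
from h import *
delta(*[[*np.round(p,1),215] for p in [(640.8,82),(646,71.2),(650.4,60.1),(654,48.7),(656.7,37),(658.5,25.2),(659.5,13.2),(659.5,1.2),(658.6,-10.7),(656.9,-22.6)]])"
```

```text
time_s: 4.45
position: [636.8, 92.3, 215.4]
tcp_rot: [-0.226, 0.974, 0.001, 0.002]
force: [6.9, 3.8, -1.8]
opening: 23.5
grip_force: 21.7
t 4.45 pos [636.8  92.3 215.4] F [ 6.9  3.8 -1.8] open 23.5 yawx -2.685
[np.float64(640.8), np.float64(82.0), 215] -> [  0.9 -11.    0.4]
[np.float64(646.0), np.float64(71.2), 215] -> [  1.  -23.    0.4]
[np.float64(650.4), np.float64(60.1), 215] -> [  1.9 -34.9   0.4]
[np.float64(654.0), np.float64(48.7), 215] -> [  3.7 -46.7   0.4]
[np.float64(656.7), np.float64(37.0), 215] -> [  6.4 -58.4   0.4]
[np.float64(658.5), np.float64(25.2), 215] -> [ 10.  -69.8   0.4]
[np.float64(659.5), np.float64(13.2), 215] -> [ 14.4 -81.    0.3]
[np.float64(659.5), np.float64(1.2), 215] -> [ 19.7 -91.8   0.3]
[np.float64(658.6), np.float64(-10.7), 215] -> [  25.8 -102.1    0.3]
[np.float64(656.9), np.float64(-22.6), 215] -> [  32.5 -112.     0.2]
```

```bash
python3 -m pendant '[[[-1,-11,0],[0,0,0],0.8],[[-1,-23,0],[0,0,0],0.8],[[0,-35,0],[0,0,0],0.8],[[2,-47,0],[0,0,0],0.8],[[5,-59,0],[0,0,0],0.8],[[8.5,-70,0],[0,0,0],0.8],[[13,-81.5,0],[0,0,0],0.8],[[18.5,-92.5,0],[0,0,0],0.8]]'
python3 -m pendant '[[[6,-10.5,0],[0,0,0],0.8],[[12.5,-20.5,0],[0,0,0],0.8],[[12.5,-20.5,0],[0,0,0],0.8],[[12.5,-20.5,0],[0,0,0],0.8]]'
python3 -c "
from h import *
delta([657.5,-22.6,215])
P=np.array([499.6,6.7]);v=arm.get_obs()['position'][:2]-P;print(np.hypot(*v),np.arctan2(v[1],v[0]))"
```

```text
time_s: 5.25
position: [658.2, -0.2, 215.5]
tcp_rot: [-0.227, 0.974, 0.0, -0.001]
force: [3.0, 3.7, -2.5]
opening: 23.3
grip_force: 21.6
time_s: 5.65
position: [655.5, -25.0, 215.7]
tcp_rot: [-0.227, 0.974, -0.001, -0.001]
force: [0.4, -1.4, -4.5]
opening: 23.3
grip_force: 21.3
t 5.65 pos [655.5 -25.  215.7] F [ 0.4 -1.4 -4.5] open 23.3 yawx -2.684
[657.5, -22.6, 215] -> [-2.8  1.2  0.7]
159.11990856102366 -0.20026054278676028
```

```bash
python3 -m pendant '[[[-1,2,0],[0,0,0],0.8],[[-1,2,0],[0,0,0],0.8],[[-1,2,0],[0,0,0],0.8],[[-1,2,0],[0,0,0],0.3],[[-1,2,0],[0,0,0],0],[[-1,2,0],[0,0,0],-1],[[-1,2,0],[0,0,0],-1],[[-1,2,0],[0,0,0],-1]]'
python3 -m pendant '[[[0,0,-20],[0,0,0],-1],[[0,0,-60],[0,0,0],-1],[[0,0,-110],[0,0,0],-1],[[0,0,-110],[0,0,0],-1]]'
python3 - <<'E'
from h import *
delta([519,-164,150],[517.7,-162.5,100])
S=arm.grab_frame("scene");D=arm.grab_frame("side");W=arm.camera_info("wrist");w=arm.grab_frame("wrist")
cv2.imwrite("pics/s2.png",S);cv2.imwrite("pics/d2.png",D);cv2.imwrite("pics/w2.png",w)
np.save("w2.npy",np.array([W["mtx"].tolist()+[[0,0,0]]]),) ; import json;json.dump({k:np.array(W[k]).tolist() for k in("mtx","world_to_cam")},open("w2.json","w"))
a=cv2.resize(S[215:325,195:295],None,fx=4,fy=4,interpolation=2);b=cv2.resize(D[190:300,230:330],None,fx=4,fy=4,interpolation=2)
cv2.imwrite("pics/c3.png",np.hstack([a,b]))
E
```

```text
time_s: 6.45
position: [656.5, -20.8, 216.8]
tcp_rot: [-0.227, 0.974, 0.0, 0.0]
force: [-1.1, -0.6, 0.0]
opening: 83.2
grip_force: 0.0
time_s: 6.85
position: [659.3, -21.5, 335.7]
tcp_rot: [-0.227, 0.974, -0.002, 0.008]
force: [-0.1, 0.0, 0.5]
opening: 85.6
grip_force: 0.0
t 6.85 pos [659.3 -21.5 335.7] F [-0.1  0.   0.5] open 85.6 yawx -2.683
[519, -164, 150] -> [191.6 -64.3 183.4]
[517.7, -162.5, 100] -> [192.8 -62.  233.4]
```

View pics/c3.png

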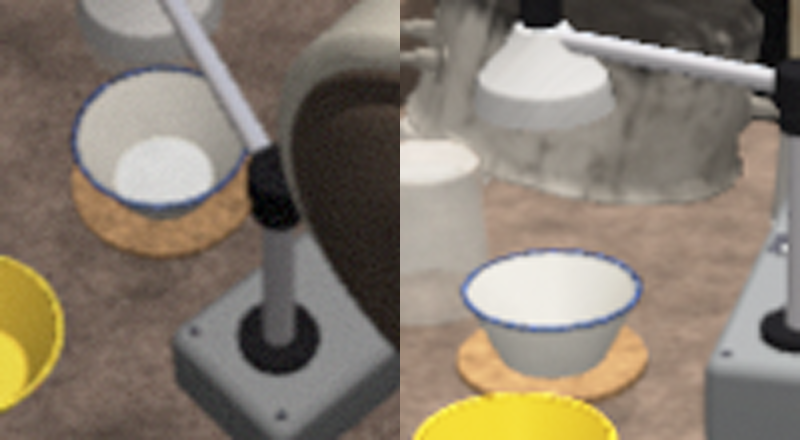

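View pics/w2.png

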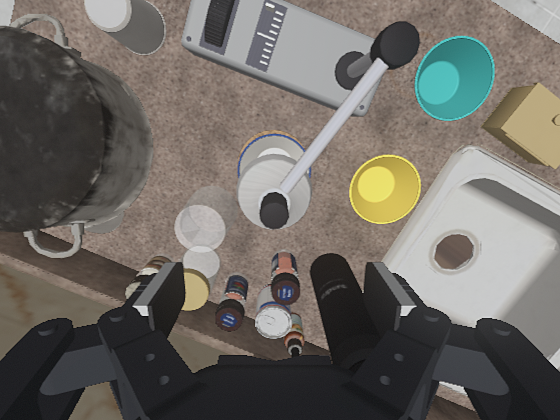

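Crops show the head is close to above the bowl; the wrist view has the knob at (274,209) and bowl rim around (274,170), with parallax. I'll measure the knob in all three views.

```bash
python3 - <<'E'
from h import *
import json
np.set_printoptions(precision=1,suppress=True)
I={"s2":arm.camera_info("scene"),"d2":arm.camera_info("side"),"w2":json.load(open("w2.json"))}
obs=[]
for n,i in I.items():
    W=np.array(i["world_to_cam"]);M=np.array(i["mtx"])
    def pr(p):
        q=M@(W@np.r_[p,1])[:3];return q[:2]/q[2]
    e=pr([657,-22.6,225.5]);im=cv2.imread(f"pics/{n}.png")
    m=(im.max(2)<75).astype(np.uint8)
    nc,l,st,ce=cv2.connectedComponentsWithStats(m,connectivity=4)
    k=l[int(round(e[1])),int(round(e[0]))];print(n,"exp",e,"id",k,st[k],ce[k])
    obs.append((i,ce[k]))
    if n=="w2":
        mm=im.astype(int);b=(mm[...,0]-mm[...,2]>30);yy,xx=np.nonzero(b[120:185,230:320])
        print("bowl from wrist",circ(plane(i,np.c_[xx+230,yy+120],50),50.5))
for n,a,b in(("sd",0,1),("sw",0,2),("dw",1,2)):print(n,tri([obs[a],obs[b]]))
for i,u in obs: print(plane(i,[u],225.5))
# head lower rim in side view
i=I["d2"];im=cv2.imread("pics/d2.png");print(plane(i,[(230+477/4,190+100/4),(230+612/4,190+105/4),(230+544/4,190+127/4)],159))
E
```

```text
s2 exp [230.7 195.2] id 404 [225 186  12  19 178] [230.4 195.1]
d2 exp [265.1 188. ] id 2 [  217     0   122   224 17622] [283.7  99.9]
w2 exp [273.7 207.3] id 64 [260 192  29  37 825] [273.8 210.4]
bowl from wrist (array([658.3, -21.9]), np.float64(0.815031392289335))
sd [546.7  68.  414.1]
sw [658.8 -21.9 225.1]
dw [613.7 -44.6 411.2]
[[657.6 -22.1 225.5]]
[[ 1050.3 -1163.9   225.5]]
[[659.4 -21.3 225.5]]
[[ 486.9  -93.2  159. ]
 [ 415.3 -110.   159. ]
 [ 443.   -65.6  159. ]]
```

The head stands over the bowl within about 1 mm in both usable views. Next is the wheel: fingers shut, turned to line up with the foot.

```bash
python3 -m pendant '[[[40,-12,0],[0,0,0.12],1],[[80,-24,0],[0,0,0.24],1],[[120,-36,0],[0,0,0.353],1],[[160,-48,0],[0,0,0.353],1],[[199,-60,0],[0,0,0.353],1],[[199,-60,40],[0,0,0.353],1],[[199,-60,80],[0,0,0.353],1],[[199,-60,110],[0,0,0.353],1]]'
python3 -m pendant '[[[0,0,40],[0,0,0],1],[[0,0,80],[0,0,0],1],[[0,0,110],[0,0,0],1],[[0,0,122],[0,0,0],1],[[0,0,122],[0,0,0],1],[[0,0,122],[0,0,0],1]]'
python3 - <<'E'
from h import *
delta([511.2,-163.2,95],[517.7,-162.5,95])
W=arm.camera_info("wrist");w=arm.grab_frame("wrist");cv2.imwrite("pics/w3.png",w)
W_=np.array(W["world_to_cam"]);M=W["mtx"]
for p in([511.2,-163.2,82],[517.7,-162.5,75],[511.7,-105.8,60]):
    q=M@(W_@np.r_[p,1])[:3];print(q[:2]/q[2])
E
```

```text
time_s: 7.8
position: [502.0, -162.9, 212.8]
tcp_rot: [-0.052, 0.999, 0.001, -0.002]
force: [-0.4, 0.5, 0.2]
opening: -0.2
grip_force: 0.0
time_s: 8.4
position: [505.2, -162.9, 95.1]
tcp_rot: [-0.053, 0.999, -0.0, 0.001]
force: [1.0, -0.6, 0.2]
opening: -0.1
grip_force: 0.0
t 8.4 pos [ 505.2 -162.9   95.1] F [ 1.  -0.6  0.2] open -0.1 yawx -3.036
[511.2, -163.2, 95] -> [-6.  -0.9  0.1]
[517.7, -162.5, 95] -> [-12.5  -0.9   0.1]
[274.54457453 263.87771697]
[274.53249736 268.43491528]
[364.21339694 257.24466235]
```

View pics/w3.png

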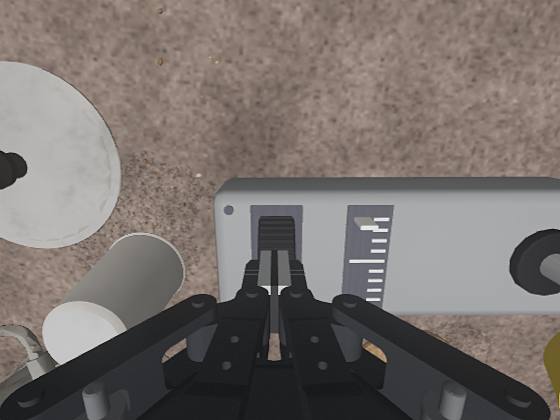

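The wrist view shows the wheel under the fingers at (277,240), the long mark at (366,261), and the pointer near the fourth or third mark robot-side (365,222). I'll now feel downward, stopping at first contact.

```bash
python3 -m pendant '[[[-6,-1,5],[0,0,0],1],[[-6,-1,11],[0,0,0],1],[[-6,-1,11],[0,0,0],1]]'
chk(){ python3 -c "
from h import *
import sys
delta();sys.exit(int(arm.get_obs()['force'][2]>2.5))"; }
chk && python3 -m pendant '[[[0,0,1.5],[0,0,0],1],[[0,0,1.5],[0,0,0],1]]' >/dev/null && chk && python3 -m pendant '[[[0,0,1.5],[0,0,0],1],[[0,0,1.5],[0,0,0],1]]' >/dev/null && chk && python3 -m pendant '[[[0,0,1.5],[0,0,0],1],[[0,0,1.5],[0,0,0],1]]' >/dev/null && chk && python3 -m pendant '[[[0,0,1.5],[0,0,0],1],[[0,0,1.5],[0,0,0],1]]' >/dev/null && chk && python3 -m pendant '[[[0,0,1.5],[0,0,0],1],[[0,0,1.5],[0,0,0],1]]' >/dev/null && chk && python3 -m pendant '[[[0,0,1.5],[0,0,0],1],[[0,0,1.5],[0,0,0],1]]' >/dev/null && chk && python3 -m pendant '[[[0,0,1.5],[0,0,0],1],[[0,0,1.5],[0,0,0],1]]' >/dev/null && chk && python3 -m pendant '[[[0,0,1.5],[0,0,0],1],[[0,0,1.5],[0,0,0],1]]' >/dev/null && chk
```

```text
time_s: 8.75
position: [510.3, -163.1, 82.9]
tcp_rot: [-0.052, 0.999, 0.0, -0.0]
force: [0.5, -0.7, -0.0]
opening: 0.3
grip_force: 0.0
t 8.75 pos [ 510.3 -163.1   82.9] F [ 0.5 -0.7 -0. ] open 0.3 yawx -3.037
t 8.95 pos [ 510.4 -163.2   81.7] F [-0.1 -0.4 -0.2] open -0.4 yawx -3.037
t 9.15 pos [ 510.8 -163.2   80.8] F [-0.  -0.1  3.8] open 0.1 yawx -3.036
```

```bash
python3 -m pendant '[[[0,0,0],[0,0,0],1],[[0,0,0.6],[0,0,0],1],[[0,0,0.6],[0,0,0],1]]'
```

```text
time_s: 9.45
position: [510.9, -163.3, 80.4]
tcp_rot: [-0.053, 0.999, -0.0, 0.0]
force: [-1.1, 0.1, 5.8]
opening: 0.1
grip_force: 2.9
```

```bash
python3 -m pendant '[[[0,0,0.6],[0,0,0],1],[[0,0,1.2],[0,0,0],1],[[0,0,1.2],[0,0,0],1]]'
python3 -m pendant '[[[-1,0,0],[0,0,0],1],[[-2,0,0],[0,0,0],1],[[-3,0,0],[0,0,0],1],[[-4,0,0],[0,0,0],1],[[-4,0,0],[0,0,0],1]]'
```

```text
time_s: 9.75
position: [511.0, -163.3, 79.8]
tcp_rot: [-0.053, 0.999, -0.0, 0.001]
force: [-2.4, 0.7, 9.5]
opening: -0.1
grip_force: 4.7
time_s: 10.25
position: [513.9, -163.0, 79.8]
tcp_rot: [-0.053, 0.999, -0.0, -0.0]
force: [-4.1, 1.7, 10.4]
opening: 0.2
grip_force: 5.3
```

```bash
python3 -m pendant '[[[-1.5,0,0],[0,0,0],1],[[-3,0,0],[0,0,0],1],[[-4.5,0,0],[0,0,0],1],[[-6,0,0],[0,0,0],1],[[-7.5,0,0],[0,0,0],1],[[-8.5,0,0],[0,0,0],1],[[-8.5,0,0],[0,0,0],1]]'
python3 -c "
from h import *
cv2.imwrite('pics/w4.png',arm.grab_frame('wrist'))
a=cv2.imread('pics/w3.png')[190:320,330:410];b=cv2.imread('pics/w4.png')[190:320,330:410]
cv2.imwrite('pics/c4.png',cv2.resize(np.hstack([a,b]),None,fx=4,fy=4,interpolation=2))"
```

```text
time_s: 10.95
position: [523.5, -161.9, 79.9]
tcp_rot: [-0.053, 0.999, -0.0, 0.001]
force: [-2.0, 1.9, 10.1]
opening: -0.2
grip_force: 4.8
```

View pics/c4.png

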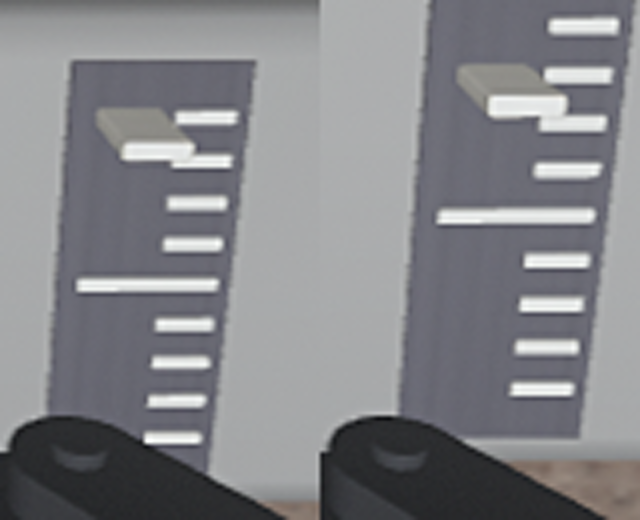

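Crop: the pointer's foot went from the first to the second mark, which is one click, leaving three. I'll repeat the same stroke.

```bash
python3 -m pendant '[[[0,0,-6],[0,0,0],1],[[6,0,-6],[0,0,0],1],[[12.5,0,-6],[0,0,0],1],[[12.5,0,-6],[0,0,0],1],[[12.5,0,-3],[0,0,0],1],[[12.5,0,-1],[0,0,0],1],[[12.5,0,0],[0,0,0],1],[[12.5,0,0],[0,0,0],1]]'
```

```text
time_s: 11.8
position: [511.0, -163.4, 79.8]
tcp_rot: [-0.053, 0.999, -0.0, 0.0]
force: [-2.1, 1.7, 10.5]
opening: -0.3
grip_force: 4.9
```

```bash
python3 -m pendant '[[[-1.5,0,0],[0,0,0],1],[[-3,0,0],[0,0,0],1],[[-5,0,0],[0,0,0],1],[[-7,0,0],[0,0,0],1],[[-9,0,0],[0,0,0],1],[[-11,0,0],[0,0,0],1],[[-12.5,0,0],[0,0,0],1],[[-12.5,0,0],[0,0,0],1]]'
python3 -m pendant '[[[0,0,-6],[0,0,0],1],[[6,0,-6],[0,0,0],1],[[12.5,0,-6],[0,0,0],1],[[12.5,0,-6],[0,0,0],1],[[12.5,0,-3],[0,0,0],1],[[12.5,0,-1],[0,0,0],1],[[12.5,0,0],[0,0,0],1],[[12.5,0,0],[0,0,0],1]]'
```

```text
time_s: 12.6
position: [523.7, -162.0, 79.9]
tcp_rot: [-0.053, 0.999, -0.0, 0.001]
force: [-2.9, 0.3, 10.1]
opening: 0.2
grip_force: 4.8
time_s: 13.4
position: [510.8, -163.4, 79.8]
tcp_rot: [-0.053, 0.999, -0.0, 0.0]
force: [-3.5, 0.6, 10.4]
opening: -0.3
grip_force: 5.0
```

```bash
python3 -m pendant '[[[-1.5,0,0],[0,0,0],1],[[-3,0,0],[0,0,0],1],[[-5,0,0],[0,0,0],1],[[-7,0,0],[0,0,0],1],[[-9,0,0],[0,0,0],1],[[-11,0,0],[0,0,0],1],[[-12.5,0,0],[0,0,0],1],[[-12.5,0,0],[0,0,0],1]]'
python3 - <<'E'
from h import *
w=arm.grab_frame('wrist');cv2.imwrite('pics/w5.png',w)
for n in("w4","w5"):
    im=cv2.imread(f'pics/{n}.png')
    # columns left of the short marks: only long mark and pointer show
    print(n,[(190+y,int(im[190+y,372:379].min(1).mean())) for y in range(10,75)if im[190+y,372:379].min(1).mean()>125])
E
```

```text
time_s: 14.2
position: [523.3, -162.0, 79.9]
tcp_rot: [-0.053, 0.999, -0.0, 0.0]
force: [-2.4, 1.8, 10.8]
opening: 0.2
grip_force: 5.1
w4 [(206, 135), (207, 138), (208, 136), (209, 137), (210, 137), (211, 137), (212, 131), (213, 149), (214, 228), (215, 226), (216, 225), (217, 228), (218, 227), (219, 152), (242, 188), (243, 232), (244, 227), (245, 200)]
w5 [(231, 139), (232, 137), (233, 136), (234, 136), (235, 137), (236, 137), (237, 136), (238, 132), (239, 147), (240, 215), (241, 230), (242, 226), (243, 226), (244, 230), (245, 221), (246, 128)]
```

Two more clicks are confirmed (the pointer moved about 25 px, 12 px per mark). One is left, then I lift clear.

```bash
python3 -m pendant '[[[0,0,-6],[0,0,0],1],[[6,0,-6],[0,0,0],1],[[12.5,0,-6],[0,0,0],1],[[12.5,0,-6],[0,0,0],1],[[12.5,0,-3],[0,0,0],1],[[12.5,0,-1],[0,0,0],1],[[12.5,0,0],[0,0,0],1],[[12.5,0,0],[0,0,0],1]]'
python3 -m pendant '[[[-1.5,0,0],[0,0,0],1],[[-3,0,0],[0,0,0],1],[[-5,0,0],[0,0,0],1],[[-7,0,0],[0,0,0],1],[[-9,0,0],[0,0,0],1],[[-11,0,0],[0,0,0],1],[[-12.5,0,0],[0,0,0],1],[[-12.5,0,0],[0,0,0],1]]'
python3 -m pendant '[[[0,0,-6],[0,0,0],1],[[0,0,-20],[0,0,0],1],[[0,0,-60],[0,0,0],1],[[0,0,-100],[0,0,0],1],[[0,0,-140],[0,0,0],1],[[20,0,-160],[0,0,0],1],[[60,0,-160],[0,0,0],1],[[60,0,-160],[0,0,0],1]]'
python3 - <<'E'
from h import *
w=arm.grab_frame('wrist');S=arm.grab_frame("scene");D=arm.grab_frame("side")
for n,a in(("w6",w),("s6",S),("d6",D)):cv2.imwrite(f"pics/{n}.png",a)
W=arm.camera_info("wrist");W_=np.array(W["world_to_cam"]);M=W["mtx"]
q=M@(W_@np.r_[511.7,-105.8,60,1])[:3];u,v=(q[:2]/q[2]).astype(int);print(u,v)
pad=lambda a:cv2.resize(a,(396,396),interpolation=2)
v0,u0=max(v-35,0),max(u-35,0)
cv2.imwrite("pics/c6.png",np.hstack([pad(w[v0:v0+70,u0:u0+70]),pad(D[180:290,230:340])]))
for n,i,(x0,y0,x1,y1) in(("s6",S,(205,225,262,272)),("d6",D,(240,245,295,276))):
    im=i.astype(int);m=(im[...,0]-im[...,2]>30);yy,xx=np.nonzero(m[y0:y1,x0:x1])
    print(n,circ(plane(arm.camera_info("scene" if n=="s6" else "side"),np.c_[xx+x0,yy+y0],50),50.5))
E
```

```text
time_s: 15.05
position: [510.8, -163.4, 79.7]
tcp_rot: [-0.053, 0.999, -0.0, 0.0]
force: [-2.4, 0.7, 10.3]
opening: -0.1
grip_force: 5.0
time_s: 15.85
position: [523.7, -162.0, 79.9]
tcp_rot: [-0.053, 0.999, -0.0, 0.001]
force: [-2.1, 0.5, 10.0]
opening: -0.2
grip_force: 4.8
time_s: 16.65
position: [459.4, -168.1, 238.8]
tcp_rot: [-0.052, 0.999, 0.001, -0.0]
force: [-0.2, -0.1, 0.3]
opening: -0.1
grip_force: 0.0
325 235
s6 (array([654.98216718, -23.43690447]), np.float64(1.1028854149686547))
d6 (array([655.73346218, -22.7061362 ]), np.float64(1.5925888325467725))
```

View pics/c6.png

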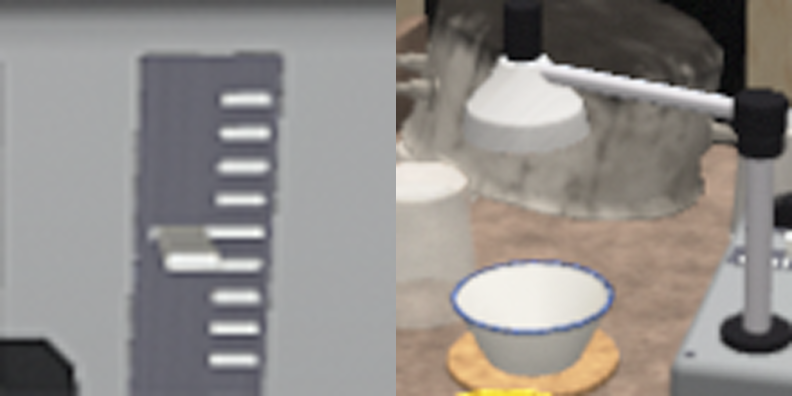

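The final picture shows the pointer's foot on the long mark. The head centre is at column 266 in the side view, against 266.0 predicted for a spot over the bowl centre, and the bowl hasn't moved.

```bash
python3 -c "
from plant import arm
print(arm.hand_in())"
```

```text
the job is handed in; nothing more can be done
None
```

The job is handed in: the lamp head hangs over the bowl centre to within about 1–2 mm by the cameras, the pointer rests on the long mark after four clicks at about 10 N, the bowl has not measurably moved, and the robot is clear of everything at about 17 s of the 64 s limit.

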